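# Close two look-alike parts pots, weigh them in the hand and hold up the heavier

## Robot

A 7-joint arm with a two-finger parallel gripper is mounted at the origin on a cart in front of the work surface, level with it; the furniture and walls round the work are solid. World frame = base frame: x ahead of the robot, y to its left, z up, the work surface at z = 0. Lengths are in m, angles in rad, forces in N, time in s.
With the tool pointing down it reaches from about 0.35 to 0.9 m from the base axis. Payload 8.1 kg.
Tool frame: the origin (TCP) lies at the very end of the fingers, on their centre line; the grasp point (between the pads) lies 19 mm behind it (arm.tcp_to_grasp is the distance from the TCP to the grasp point, in m); z points along the fingers, y is the line along which they close (so a half turn about z gives the same grasp; the last joint's range is limited). The gripper opens to 92 mm and grips with 3 to 60 N. Pads are 19 mm wide; open, the fingers measure 130 mm over their backs; the gripper's body (75 mm by 190 mm) begins 47 mm behind the grasp point.
Start: joints at [1.121, 0.434, 0.025, 1.573, -0.012, 1.134, -0.075], TCP at [0.212, -0.588, 0.227] pointing down, gripper open.
Joint ranges: [-2.62, 2.62], [-0.44, 2.09], [-1.27, 1.32], [0.08, 2.57], [-1.32, 4.46], [0.12, 2], [-2.74, 2.74]. Speed limits (rad/s): [2.22, 2.22, 3.01, 3.01, 3.14, 3.14, 3.14].

## Interface

Orientations are given as a rotation vector (axis times angle).
In Python, from cell import arm gives the robot as it stands.
- The arm moves only by the tool drive_effector, called after ">>>" as name(argument=value, ...), one argument or row to a line, values as JSON. Schema: {"type":"object","properties":{"offsets":{"type":"string"},"grip_n":{"type":"number"},"only":{"type":"string"},"quiet":{"type":"boolean"},"lines":{"type":"string"}},"required":["offsets"],"additionalProperties":false}. offsets is a string of 1 to 10 rows, parted by semicolons, with the numbers parted by spaces; each row has 5 numbers: dx, dy, dz in shares of the most that a row can go, 1 being 50 mm, then a turn about the tool's z in units of 0.25 rad, then the opening from 0.0 (shut) to 1.0 (fully open); each row shifts and turns the commanded pose from where the row before left it, along the tool's axes as they then stand; what a row does not reach is not made up. A row lasts 1/10 s, in which the tool goes at most 0.05 m and 0.15 rad, less where a joint would pass 70% of its speed; a pose out of reach is approached as far as the arm can. The fingers move at their own pace and stop on an object; grip_n is the grip in N (left out, the last holds). Time passes only in rows, so rows that do not move let the fingers close. The tool returns the time, the measured TCP pose, the force, the opening and the grip force at its end. only (a regular expression) keeps the lines of the reply that match it, lines (a string "A,B") keeps lines A to B, and quiet returns only ok. Input that does not fit is refused with a message, and nothing moves.
- arm.observe(): the state, without advancing time (a new reading comes with each control period).
- arm.get_image(name): name is "side" or "top"; returns a dict with "image" (420x560x3 uint8, blue, green, red), "fx", "fy", "cx", "cy" (pixels), "cam_to_world" (4x4, takes a point from camera to world coordinates). Camera axes: x right, y down, z forward; pixel columns grow to the right and rows downward; lengths in m; the calibration is good to about 2 mm. A picture is of the moment at which its call begins. There is no depth.
- arm.sign_off(): hands the job in; it is judged then, once.
The state is a dict: "clock": time; "joints": joint angles; "dq": joint speeds; "joint_efforts": joint torques, N m; "position": TCP position; "ee_rot": TCP orientation; "force": force on the tool from outside, world axes, zero at the start; "ft_torque": the same for the moment, N m; "width": opening from 0.0 (shut) to 1.0 (fully open); "gripper_force": force on a finger pad.
Only numpy, scipy, OpenCV 4.12 (cv2) and the standard library are available. Lean on these libraries where they do the work, as an engineer would, in place of code of your own. Each camera call takes 0.05 s, during which the arm holds its last target. There are 200 camera calls.

## Task

The two look-alike grey pots in the rack have their blue snap caps sitting loose: press both caps fully home before lifting either pot, so that no parts spill. Then lift each pot in turn right out of its well to feel which is heavier, keeping them upright and leaving the other things on the bench where they are. Leave the lighter pot standing in a well of the rack, let go, and finish still holding the heavier one in the gripper, shut, still and upright over the blue work mat, its underside at least 10 cm above the mat, touching nothing else, ready for a colleague to take: do not put it down.

Things in the scene. Friction and masses are not known exactly. Their poses are not given: they have to be found in the camera images.
- pot_a: one of two look-alike dark grey pots with a paper band: 48 mm across, straight-sided up to the shoulder at 54 mm, blue snap cap (49 mm) on top; origin: centre of the underside, z up. Stands in one well of the rack, 34 mm of side wall free above it. Loose parts inside, 0.15 to 0.55 kg in all; either may be the heavier, by 1.5 times or more: it cannot be seen
- pot_b: the other of two look-alike dark grey pots with a paper band: 48 mm across, straight-sided up to the shoulder at 54 mm, blue snap cap (49 mm) on top; origin: centre of the underside, z up. Stands in one well of the rack, 34 mm of side wall free above it. Loose parts inside, 0.15 to 0.55 kg in all; either may be the heavier, by 1.5 times or more: it cannot be seen
- pot_a_cap (a joint): slide of the blue snap cap of pot_a down its pot, in m: 0 = proud, as found (top of the cap 78 mm above the pot's underside), 0.008 = fully home (70 mm). It snaps: about 7 N starts it down; past half way it jumps home by itself and then takes about 7 N to pull up again
- pot_b_cap (a joint): slide of the blue snap cap of pot_b down its pot, in m: 0 = proud, as found (top of the cap 78 mm above the pot's underside), 0.008 = fully home (70 mm). It snaps: about 7 N starts it down; past half way it jumps home by itself and then takes about 7 N to pull up again
- pot_a_top (a point): centre of the top face of the cap of pot_a (moves with the cap); press here, straight down
- pot_b_top (a point): centre of the top face of the cap of pot_b (moves with the cap); press here, straight down
- rack: grey two-well rack on rubber feet, fixed to the bench, 92 x 210 mm and 28 mm high, wells in a row along its y axis, hex bits up to 13 mm tall in small holes along its -x edge; origin: centre of its underside on the bench; the well floors lie 8 mm above the bench. Wells are 52 mm across
- well_left (a point): centre of the floor of the well on the rack's +y side
- well_right (a point): centre of the floor of the well on the rack's -y side, 110 mm from the other
- work_mat: blue antistatic work mat, fixed, 130 mm (x) by 200 mm (y), 2 mm thick; origin: centre of its underside
- board: green circuit board with yellow and black components, 95 x 60 x 21 mm, lying loose on the mat: leave alone
- tweezers: thin steel tweezers, 120 mm long, lying loose on the mat: leave alone
- tape: roll of black insulating tape, 56 mm across, 19 mm high: leave alone
- cutters: side cutters with red handles, 129 mm long, 14 mm high: leave alone
- flux_jar: small brown jar with a white lid, 50 mm across, 26 mm high: leave alone

How it is judged:
On the way, in this order (a step that is already met when the one before it is completed fails the run):
1. both caps are pressed fully home (value of joint each of pot_a_cap, pot_b_cap above 0.0065 m), for 0.2 s.
2. the lighter pot is lifted clear of its well in the gripper while the heavier, known by its weight on the rack, stands let go (((z of pot_a in the frame of rack above 0.03 m and contact force between pot_a and the fingers above 1 N and contact force between pot_b and rack above 2.9 N and (horizontal distance between pot_b and well_left below 0.006 m or horizontal distance between pot_b and well_right below 0.006 m) and z of pot_b in the frame of rack below 0.012 m and angle between pot_b's own z axis and vertical below 0.1 rad and contact force between pot_b and the arm below 0.1 N and contact force between pot_b and the fingers below 0.1 N) or (z of pot_b in the frame of rack above 0.03 m and contact force between pot_b and the fingers above 1 N and contact force between pot_a and rack above 2.9 N and (horizontal distance between pot_a and well_left below 0.006 m or horizontal distance between pot_a and well_right below 0.006 m) and z of pot_a in the frame of rack below 0.012 m and angle between pot_a's own z axis and vertical below 0.1 rad and contact force between pot_a and the arm below 0.1 N and contact force between pot_a and the fingers below 0.1 N))), for 0.2 s.
3. the lighter pot, known by its weight on the rack, stands in a well again, upright and let go ((((horizontal distance between pot_a and well_left below 0.006 m or horizontal distance between pot_a and well_right below 0.006 m) and z of pot_a in the frame of rack below 0.012 m and angle between pot_a's own z axis and vertical below 0.1 rad and contact force between pot_a and the arm below 0.1 N and contact force between pot_a and the fingers below 0.1 N and contact force between pot_a and rack between 0.8 and 2.9 N) or ((horizontal distance between pot_b and well_left below 0.006 m or horizontal distance between pot_b and well_right below 0.006 m) and z of pot_b in the frame of rack below 0.012 m and angle between pot_b's own z axis and vertical below 0.1 rad and contact force between pot_b and the arm below 0.1 N and contact force between pot_b and the fingers below 0.1 N and contact force between pot_b and rack between 0.8 and 2.9 N))), for 0.2 s.
At the end, for the whole second after the job is handed in: The heavier pot is held still (under 0.03 m/s) and upright (0.2 rad) in the fingers, its centre over the mat, underside 100 mm or more above it, touching nothing else; the lighter stands let go in a well (6 mm of centre, 4 mm of floor, 0.1 rad); both caps home to 1.5 mm (all of step 1 and ((contact force between pot_a and the fingers above 1 N and z of pot_a in the frame of work_mat above 0.102 m and x of pot_a in the frame of work_mat between -0.065 and 0.065 m and y of pot_a in the frame of work_mat between -0.1 and 0.1 m and angle between pot_a's own z axis and vertical below 0.2 rad and linear speed of pot_a below 0.03 m/s and contact force between pot_a and pot_b below 0.1 N and contact force between pot_a and rack below 0.1 N and (horizontal distance between pot_b and well_left below 0.006 m or horizontal distance between pot_b and well_right below 0.006 m) and z of pot_b in the frame of rack below 0.012 m and angle between pot_b's own z axis and vertical below 0.1 rad and contact force between pot_b and the arm below 0.1 N and contact force between pot_b and the fingers below 0.1 N and contact force between pot_b and rack between 0.8 and 2.9 N) or (contact force between pot_b and the fingers above 1 N and z of pot_b in the frame of work_mat above 0.102 m and x of pot_b in the frame of work_mat between -0.065 and 0.065 m and y of pot_b in the frame of work_mat between -0.1 and 0.1 m and angle between pot_b's own z axis and vertical below 0.2 rad and linear speed of pot_b below 0.03 m/s and contact force between pot_b and pot_a below 0.1 N and contact force between pot_b and rack below 0.1 N and (horizontal distance between pot_a and well_left below 0.006 m or horizontal distance between pot_a and well_right below 0.006 m) and z of pot_a in the frame of rack below 0.012 m and angle between pot_a's own z axis and vertical below 0.1 rad and contact force between pot_a and the arm below 0.1 N and contact force between pot_a and the fingers below 0.1 N and contact force between pot_a and rack between 0.8 and 2.9 N))); the arm keeps its last pose, push and grip.
It fails at once if a pot is lifted while either cap is not home (z of any of pot_a, pot_b in the frame of rack above 0.02 m and value of joint any of pot_a_cap, pot_b_cap below 0.005 m).
It fails at once if a pot is tipped more than about 30 degrees (angle between any of pot_a, pot_b's own z axis and vertical above 0.5 rad).
It fails at once if a bystander is moved more than 30 mm (distance of any of board, tweezers, tape, cutters, flux_jar from where it was at the start of the episode above 0.03 m).
It also fails if it takes over 64 s, if anything falls off the work surface, if the arm or the gripper's body presses on something with over 40 N, if the wrist force passes 120 N, or if a joint passes its speed limit or range.

## Working session

There is one attempt and no reset: what is moved stays moved. The work goes in short steps, Python scripts to look and compute and a tool call to move; the robot and the scene stay as the last step left them, time stands still between calls to the robot, and variables do not carry over. Pictures are saved under pics/ and viewed, at most 10 in all, crops included, and the job is handed in when it is done.

```bash
ls; mkdir -p pics; python3 - <<'E'
from cell import arm
import cv2
o=arm.observe();print(o)
for n in("side","top"):
    d=arm.get_image(n);cv2.imwrite(f"pics/{n}0.png",d["image"]);print(n,d["fx"],d["fy"],d["cx"],d["cy"],d["cam_to_world"])
E
```

```text
cell.py
pics
{'clock': 0.0, 'joints': array([ 1.12141712,  0.43520444,  0.02495642,  1.57412072, -0.0116125 ,
        1.13398608, -0.07509994]), 'dq': array([-1.10024214e-03, -3.09261584e-04,  8.19986295e-05,  1.55712286e-03,
       -6.96197210e-04, -7.08875638e-04, -3.85531278e-05]), 'joint_efforts': array([-1.80342690e-04, -6.67854238e+01,  9.84813273e-01, -3.14465582e+01,
       -6.05922681e-02,  4.28898528e-02,  1.56743963e-04]), 'position': array([ 0.21220006, -0.58731981,  0.22594715]), 'ee_rot': array([-3.09300188e+00, -5.41638080e-01,  6.17071416e-04]), 'force': array([ 0.01600612, -0.18013001,  0.30835968]), 'ft_torque': array([ 0.01705496, -0.02329931,  0.04253924]), 'gripper_force': 0.0, 'width': 1.002033115200889}
side 453.5546925794905 453.5546925794905 275.74737139367164 207.07768097695129 [[-0.80411597 -0.35067891  0.48002272  0.08451991]
 [-0.59430125  0.4935893  -0.63496113  0.6602481 ]
 [-0.0142666  -0.79586048 -0.60531195  0.72726327]
 [ 0.          0.          0.          1.        ]]
top 432.53992843109296 432.53992843109296 269.25889661600183 212.04110174208736 [[ 4.31673529e-03 -9.89813334e-01  1.42305764e-01  4.09461509e-01]
 [-9.99672785e-01 -6.83441038e-04  2.55705997e-02 -3.63646023e-02]
 [-2.52128630e-02 -1.42369581e-01 -9.89492402e-01  1.25392684e+00]
 [ 0.00000000e+00  0.00000000e+00  0.00000000e+00  1.00000000e+00]]
```

View pics/side0.png

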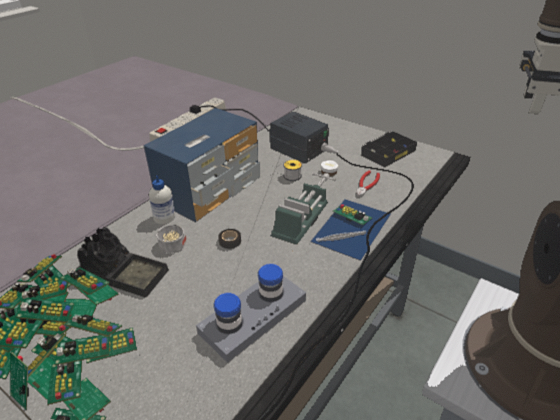

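View pics/top0.png

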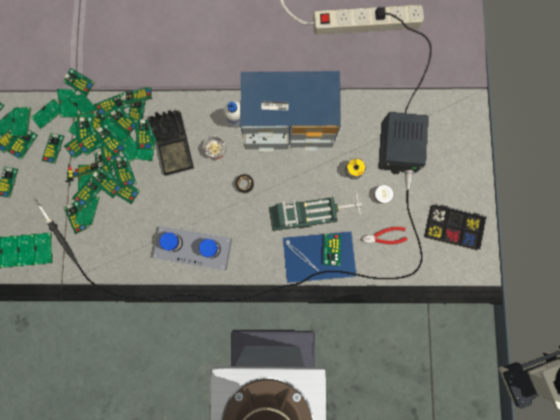

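The side view shows blue caps at about (228,305) and (270,280) in the rack, with the mat at (350,230). In the top view the caps are at about (170,242) and (208,247), the mat at (319,256), and a green vise stands just beyond the mat at (305,212).

```bash
cat > h.py <<'E'
import numpy as np, cv2
from cell import arm
def grab(n,save=None):
    d=arm.get_image(n)
    if save: cv2.imwrite(f"pics/{save}.png",d["image"])
    return d
def ray(d,u,v):
    T=d["cam_to_world"];r=T[:3,:3]@np.array([(u-d["cx"])/d["fx"],(v-d["cy"])/d["fy"],1]);return T[:3,3],r
def onplane(d,u,v,z):
    c,r=ray(d,u,v);return (c+r*(z-c[2])/r[2])
def proj(d,p):
    T=d["cam_to_world"];q=T[:3,:3].T@(np.array(p)-T[:3,3]);return np.array([q[0]/q[2]*d["fx"]+d["cx"],q[1]/q[2]*d["fy"]+d["cy"]])
def blobs(m,amin):
    n,l,s,c=cv2.connectedComponentsWithStats(m.astype(np.uint8));return [(s[i],c[i],l==i) for i in range(1,n) if s[i][4]>=amin]
def cross(d1,p1,d2,p2):
    c1,r1=ray(d1,*p1);c2,r2=ray(d2,*p2)
    t=np.linalg.lstsq(np.c_[r1,-r2],c2-c1,rcond=None)[0];a=c1+t[0]*r1;b=c2+t[1]*r2
    return (a+b)/2,np.linalg.norm(a-b)
def capmask(d):
    h=cv2.cvtColor(d["image"],cv2.COLOR_BGR2HSV);return (h[...,0]>100)&(h[...,0]<125)&(h[...,1]>190)&(h[...,2]>110)
E
python3 - <<'E'
from h import *
S=grab("side");T=grab("top");C={}
for n,d in(("side",S),("top",T)):
    C[n]=[]
    for s,c,m in blobs(capmask(d),60): print(n,s,c);C[n].append(c)
print("caps on plane z=.075 (mid cap):")
for n,d in(("side",S),("top",T)):
    for c in C[n]: print(n,onplane(d,*c,.077))
for a in C["side"]:
    for b in C["top"]:
        p,e=cross(S,a,T,b); 
        if e<.01: print(p,e)
# rack / mat contour in top
im=T["image"];h=cv2.cvtColor(im,cv2.COLOR_BGR2HSV)
mm=(h[...,0]>100)&(h[...,0]<125)&(h[...,1]>110)&(h[...,2]<140)
for s,c,m in blobs(mm,800):
    r=cv2.minAreaRect(np.argwhere(m)[:,::-1].astype(np.float32));print("mat?",s,r)
    if s[0]>270 and s[1]>200:
        for q in cv2.boxPoints(r): print(onplane(T,*q,.002))
for p in [(155,230),(153,262),(170,255),(190,262)]: print(im[p[1],p[0]],h[p[1],p[0]])
cv2.imwrite("pics/crop1.png",np.hstack([cv2.resize(im[215:280,140:245],None,fx=4,fy=4,interpolation=2),cv2.resize(S["image"][260:325,195:300+0][:, :95],None,fx=4,fy=4,interpolation=2)]))
E
```

```text
top [161 234  16  15 207] [168.4057971  241.07246377]
top [200 240  16  16 208] [207.52403846 247.55288462]
caps on plane z=.075 (mid cap):
top [0.49817769 0.27009765 0.077     ]
top [0.48075012 0.16206734 0.077     ]
mat? [ 284  233   71   49 2089] ((318.9950256347656, 256.95050048828125), (44.27915573120117, 67.86153411865234), 84.2894058227539)
[ 0.51267963 -0.04425699  0.002     ]
[ 0.53267848 -0.23948008  0.002     ]
[ 0.40663255 -0.2491684   0.002     ]
[ 0.38671177 -0.05680404  0.002     ]
[128 138 139] [ 27  20 139]
[150 161 163] [ 25  20 163]
[146 142 141] [114   9 146]
[132 128 127] [114  10 132]
```

View pics/crop1.png

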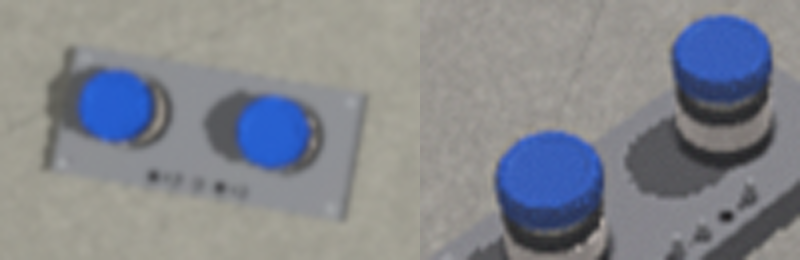

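The crop shows both caps standing proud and whole, in a rack that is turned about 9° in the image. I'll refine the cap and rack poses next.

```bash
python3 - <<'E'
from h import *
S=grab("side");T=grab("top")
def m2(d):
    h=cv2.cvtColor(d["image"],cv2.COLOR_BGR2HSV);return (h[...,0]>100)&(h[...,0]<125)&(h[...,1]>140)&(h[...,2]>95)
for n,d,r in(("side",S,(190,255,300,340)),("top",T,(150,225,235,265))):
    m=m2(d);k=np.zeros_like(m);k[r[1]:r[3],r[0]:r[2]]=1
    for s,c,b in blobs(m&k,60):
        print(n,s,c,onplane(d,*c,.079),"top z plane" )
        if n=="side":
            # width centre col & top-face: topmost rows
            print("cap top-rear edge", (s[0]+s[2]/2-.5,s[1]))
im=T["image"].astype(int)
m=(im[...,0]-im[...,2]>0)&(abs(im[...,0]-im[...,2])<20)&(im[...,0]>90)
k=np.zeros_like(m);k[220:275,145:240]=1
for s,c,b in blobs(m&k,300):
    r=cv2.minAreaRect(np.argwhere(b)[:,::-1].astype(np.float32));P=np.array([onplane(T,*q,.028) for q in cv2.boxPoints(r)]);print(r);print(P,P.mean(0),[np.linalg.norm(P[i]-P[i-1]) for i in range(4)])
E
```

```text
side [259 264  23  19 337] [270.07418398 272.98813056] [0.47945662 0.16037251 0.079     ] top z plane
cap top-rear edge (np.float64(270.0), np.int32(264))
side [215 293  25  21 425] [227.09411765 303.29176471] [0.49724352 0.26882581 0.079     ] top z plane
cap top-rear edge (np.float64(227.0), np.int32(293))
top [160 233  18  17 257] [168.38132296 241.0077821 ] [0.49820378 0.26965091 0.079     ] top z plane
top [199 239  18  18 253] [207.5256917 247.5256917] [0.48070292 0.16172744 0.079     ] top z plane
((191.62164306640625, 247.770263671875), (73.81514739990234, 31.564605712890625), 9.462321281433105)
[[0.45571789 0.32624391 0.028     ]
 [0.5446874  0.31506979 0.028     ]
 [0.51027853 0.10498746 0.028     ]
 [0.42237798 0.11814736 0.028     ]] [0.48326545 0.21611213 0.028     ] [np.float64(0.210750376103768), np.float64(0.08966846484596033), np.float64(0.21288155371088963), np.float64(0.08888019888587154)]
```

Units first: shifts go in shares of 50 mm and turns go in units of 0.25 rad. So 0.05 m is 1, 0.02 m is 0.4, 0.13 rad is 0.52.

```bash
cat >> h.py <<'E'
from scipy.spatial.transform import Rotation as Ro
L=np.array([.4977,.2692]);Rr=np.array([.4801,.1610]);YAW=np.arctan2(-.987,-.161)
def togo(p,yaw=YAW):
    o=arm.observe();R=Ro.from_rotvec(o["ee_rot"]).as_matrix()
    a=-(yaw-np.arctan2(R[1,1],R[0,1]));a=(a+np.pi)%(2*np.pi)-np.pi
    print("tool move",np.round(R.T@(np.array(p)-o["position"]),4),"turn",round(a,3),"pos",o["position"].round(4),"tilt",np.round(R[:2,2],4),"F",o["force"].round(2),"q",o["joints"].round(2),"t",o["clock"])
E
```

>>> drive_effector(
  offsets="0 0 0 0.52 0;0 0 0 0.52 0;0 0 0 0.52 0;0.4 0 0 0.472 0;1 0 0 0 0;1 0 0 0 0;1 0 0 0 0;1 0 0 0 0;1 0 0 0 0",
)

```text
clock: 1.2
position: [0.4811, -0.6288, 0.2267]
ee_rot: [3.131, -0.253, 0.0]
force: [0.2, -1.9, 0.1]
width: 0.263
gripper_force: 0.0
```

```bash
python3 -c "
from h import *
togo([*L,.11])"
```

```text
tool move [-0.1278 -0.889   0.1166] turn 0.0 pos [ 0.4811 -0.6288  0.2267] tilt [ 0.     -0.0001] F [ 0.16 -1.9   0.1 ] q [ 0.79  0.73  0.13  1.06 -0.09  1.35 -0.83] t 1.2
```

Converted, -0.049 m is -0.98, -0.008 m is -0.16.

>>> drive_effector(
  offsets="-0.16 -0.98 0 0 0;-0.16 -0.98 0 0 0;-0.16 -0.98 0 0 0;-0.16 -0.98 0 0 0;-0.16 -0.98 0 0 0;-0.16 -0.98 0 0 0;-0.16 -0.98 0 0 0;-0.16 -0.98 0 0 0;-0.16 -0.98 0 0 0;-0.16 -0.98 0 0 0",
)

```text
clock: 2.2
position: [0.4785, -0.1304, 0.227]
ee_rot: [3.131, -0.253, 0.001]
force: [1.2, -0.0, 0.4]
width: 0.006
gripper_force: 0.0
```

>>> drive_effector(
  offsets="-0.16 -0.98 0 0 0;-0.16 -0.98 0 0 0;-0.16 -0.98 0 0 0;-0.16 -0.98 0 0 0;-0.16 -0.98 0 0 0;-0.16 -0.98 0 0 0;0 -0.6 0 0 0;0 0 0 0 0",
)

```text
clock: 3.0
position: [0.483, 0.2006, 0.2268]
ee_rot: [-3.13, 0.242, 0.0]
force: [0.5, 0.0, 0.2]
width: 0.003
gripper_force: 0.0
```

```bash
python3 -c "
from h import *
togo([*L,.11])"
```

```text
tool move [ 0.0041 -0.0697  0.1169] turn 0.007 pos [0.483  0.2006 0.2268] tilt [0.0002 0.0026] F [0.48 0.01 0.19] q [-0.33  0.28 -0.21  1.81  0.07  1.06 -2.29] t 3.0
```

Converted, -0.035 m is -0.7, 0.03 m is 0.6, 0.007 rad is 0.028.

>>> drive_effector(
  offsets="0.04 -0.7 0.4 0 0;0.04 -0.7 0.4 0 0;0 0 0.6 0.028 0;0 0 0.6 0 0;0 0 0 0 0",
)

```text
clock: 3.5
position: [0.4966, 0.2612, 0.1231]
ee_rot: [3.126, -0.264, -0.009]
force: [0.1, -0.3, 0.3]
width: 0.006
gripper_force: 0.0
```

```bash
python3 - <<'E'
from h import *
togo([*L,.09])
S=grab("side","s1")
cv2.imwrite("pics/s1c.png",cv2.resize(S["image"][200:340,180:320],None,fx=4,fy=4))
E
```

```text
tool move [-0.0001 -0.0082  0.0331] turn -0.007 pos [0.4966 0.2612 0.1231] tilt [-0.006  -0.0043] F [ 0.12 -0.32  0.26] q [-0.43  0.46 -0.21  1.83  0.12  0.87 -2.43] t 3.5
```

View pics/s1c.png

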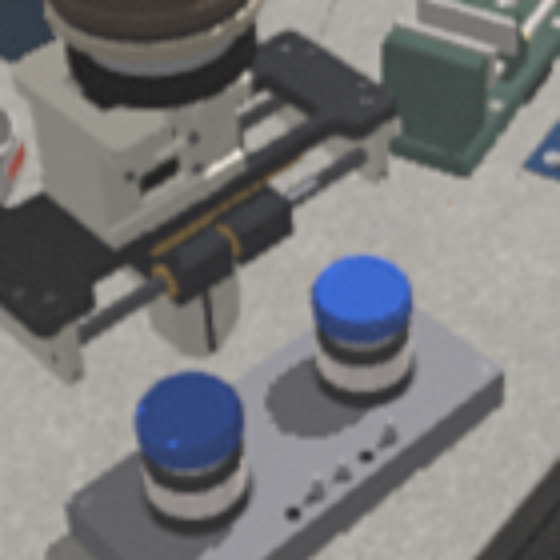

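The closed fingers hang just above the left cap, with the tip at about (232,287) in the side view. Both caps are still proud. I'll finish centring and press.

>>> drive_effector(
  offsets="0 -0.16 0.2 0 0;0 0 0.2 0 0;0 0 0.2 0 0;0 0 0 0 0",
)

```text
clock: 3.95
position: [0.4994, 0.2709, 0.0955]
ee_rot: [3.129, -0.264, -0.002]
force: [-0.2, -0.7, -0.7]
width: 0.008
gripper_force: 0.0
```

```bash
python3 -c "
from h import *
togo([*L,.077])
S=grab('side','s2');print(proj(S,arm.observe()['position']))"
```

```text
tool move [-0.0014  0.0019  0.0186] turn -0.007 pos [0.4994 0.2709 0.0955] tilt [-0.0016 -0.0012] F [-0.22 -0.7  -0.7 ] q [-0.44  0.5  -0.21  1.85  0.13  0.81 -2.46] t 3.95
[224.53798253 297.16589181]
```

>>> drive_effector(
  offsets="0 0 0.1 0 0;0 0 0.08 0 0;0 0 0.06 0 0;0 0 0 0 0",
)

```text
clock: 4.4
position: [0.5001, 0.2715, 0.0845]
ee_rot: [3.13, -0.264, 0.0]
force: [0.7, 0.3, 0.4]
width: 0.002
gripper_force: 0.2
```

Converted, -0.002 m is -0.04, 0.002 m is 0.04, -0.007 rad is -0.028.

>>> drive_effector(
  offsets="-0.04 0.04 0.04 -0.028 0;0 0 0.04 0 0;0 0 0 0 0",
)

```text
clock: 4.7
position: [0.4972, 0.2695, 0.0803]
ee_rot: [3.131, -0.253, -0.001]
force: [-0.3, -0.5, -0.5]
width: 0.004
gripper_force: 0.0
```

>>> drive_effector(
  offsets="0 0 0.04 0 0;0 0 0.04 0 0;0 0 0 0 0",
)

```text
clock: 5.0
position: [0.4977, 0.2699, 0.0779]
ee_rot: [3.131, -0.253, 0.001]
force: [-4.7, -2.1, 17.9]
width: 0.004
gripper_force: 8.6
```

```bash
python3 -c "
from h import *
togo([*L,.077])"
```

```text
tool move [0.0001 0.0006 0.0009] turn 0.0 pos [0.4977 0.2699 0.0779] tilt [ 0.0004 -0.0002] F [-4.7  -2.08 17.89] q [-0.44  0.52 -0.2   1.87  0.14  0.77 -2.46] t 5.0
```

>>> drive_effector(
  offsets="0 0 -0.4 0 0;0 0 -0.4 0 0;0 0.8 0 0 0;0 0.8 0 0 0;0 0.6 0 0 0;0 0 0 0 0;0 0 0 0 0",
)

```text
clock: 5.7
position: [0.4801, 0.1608, 0.1167]
ee_rot: [3.131, -0.255, -0.0]
force: [0.5, 0.3, -0.8]
width: 0.005
gripper_force: 0.0
```

```bash
python3 -c "
from h import *
togo([*Rr,.088])
S=grab('side')
cv2.imwrite('pics/s3c.png',cv2.resize(S['image'][230:340,180:320],None,fx=4,fy=4))"
```

```text
tool move [-0.     -0.0002  0.0287] turn -0.001 pos [0.4801 0.1608 0.1167] tilt [-0. -0.] F [ 0.48  0.32 -0.76] q [-0.27  0.38 -0.21  1.98  0.11  0.79 -2.27] t 5.7
```

View pics/s3c.png

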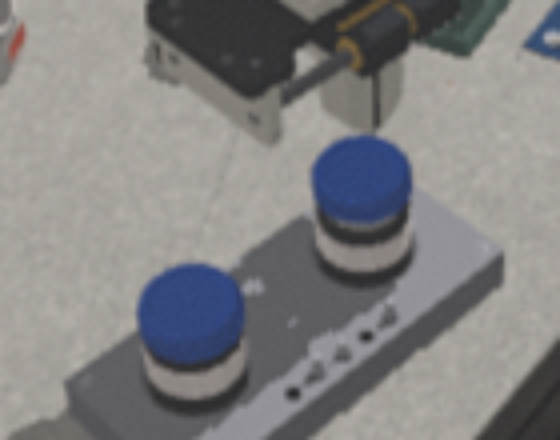

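The left cap is now home: the dark gap under it is gone (crop (190,355)). The right one still shows the gap at (360,225), and the fingertips are above it.

>>> drive_effector(
  offsets="0 0 0.3 0 0;0 0 0.26 0 0;0 0 0 0 0;0 0 0.06 0 0;0 0 0.06 0 0;0 0 0 0 0",
)

```text
clock: 6.35
position: [0.4802, 0.1619, 0.0829]
ee_rot: [-3.131, 0.252, -0.001]
force: [-0.3, -0.1, -0.1]
width: 0.006
gripper_force: 0.0
```

>>> drive_effector(
  offsets="0 0 0.05 0 0;0 0 0.04 0 0;0 0 0 0 0",
)

```text
clock: 6.65
position: [0.4802, 0.1612, 0.0781]
ee_rot: [3.131, -0.253, 0.0]
force: [0.2, -0.1, -0.5]
width: 0.006
gripper_force: 0.0
```

```bash
python3 -c "
from h import *
togo([*Rr,.077])"
```

```text
tool move [-0.      0.0002  0.0011] turn 0.0 pos [0.4802 0.1612 0.0781] tilt [ 0.0001 -0.0001] F [ 0.23 -0.13 -0.51] q [-0.28  0.44 -0.2   2.01  0.13  0.7  -2.29] t 6.65
```

>>> drive_effector(
  offsets="0 0 0.02 0 0;0 0 0 0 0",
)

```text
clock: 6.85
position: [0.4803, 0.1612, 0.0779]
ee_rot: [3.131, -0.253, 0.001]
force: [-3.0, -0.8, 10.4]
width: 0.004
gripper_force: 5.4
```

>>> drive_effector(
  offsets="0 0 -0.5 0 0;0 0 -0.7 0 1;0 0 0 0 1;0 0 0 0 1;0 0 0 0 1;0 0 0 0 1",
)

```text
clock: 7.45
position: [0.4794, 0.1609, 0.1361]
ee_rot: [3.13, -0.253, -0.003]
force: [-0.5, -0.7, 0.9]
width: 0.39
gripper_force: 0.0
```

```bash
python3 - <<'E'
from h import *
togo([*Rr,.033])
S=grab('side');T=grab('top')
cv2.imwrite('pics/s4c.png',np.hstack([cv2.resize(S['image'][230:340,180:320],None,fx=4,fy=4)[:,:400],cv2.resize(T['image'][200:310,140:240],None,fx=4,fy=4)]))
E
```

```text
tool move [ 0.0009 -0.0003  0.1031] turn 0.0 pos [0.4794 0.1609 0.1361] tilt [-0.0019 -0.0008] F [-0.46 -0.71  0.87] q [-0.26  0.36 -0.22  1.96  0.1   0.84 -2.26] t 7.45
```

View pics/s4c.png

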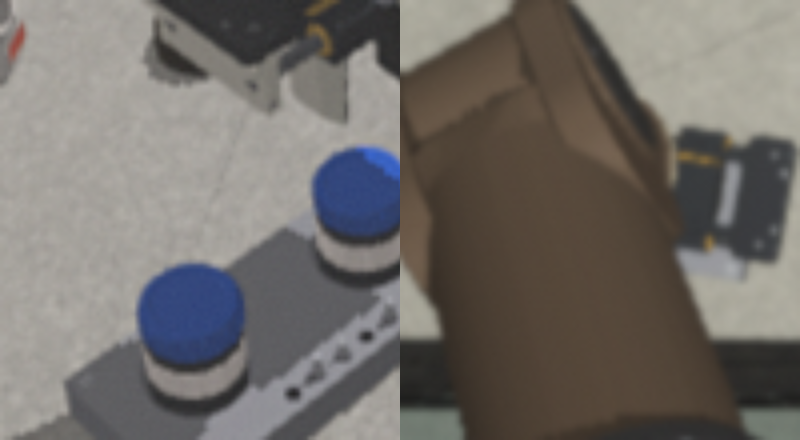

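Both caps are home: in the side crop neither pot shows the gap. I'll open fully and descend over the right pot.

Converted, 0.015 m is 0.3, 0.001 m is 0.02.

>>> drive_effector(
  offsets="0 0 0 0 1;0.02 0 0 0 1;0 0 0 0 1;0 0 0 0 1;0 0 0 0 1;0 0 0.3 0 1;0 0 0.3 0 1;0 0 0 0 1",
)

```text
clock: 8.35
position: [0.4799, 0.1606, 0.1058]
ee_rot: [3.13, -0.253, -0.004]
force: [0.1, 0.6, 0.7]
width: 0.997
gripper_force: 0.0
```

>>> drive_effector(
  offsets="0 0 0.4 0 1;0 0 0.4 0 1;0 0 0.4 0 1;0 0 0.2 0 1;0 0 0 0 1;0 0 0 0 1",
)

```text
clock: 8.95
position: [0.4815, 0.1613, 0.0379]
ee_rot: [-3.131, 0.253, -0.001]
force: [0.4, -0.0, 0.5]
width: 1.0
gripper_force: 0.0
```

```bash
python3 -c "
from h import *
togo([*Rr,.034])"
```

```text
tool move [-0.0013  0.0006  0.0039] turn 0.0 pos [0.4815 0.1613 0.0379] tilt [0.0006 0.0002] F [ 0.4  -0.01  0.47] q [-0.29  0.5  -0.19  2.04  0.16  0.61 -2.31] t 8.95
```

Converted, 0.004 m is 0.08, -0.001 m is -0.02.

>>> drive_effector(
  offsets="-0.02 0 0.08 0 1;0 0 0 0 1;0 0 0 0 0.4;0 0 0 0 0.4;0 0 0 0 0.4;0 0 0 0 0.4;0 0 0 0 0.4;0 0 0 0 0.4;0 0 0 0 0.4",
  grip_n=30,
)

```text
clock: 9.85
position: [0.4802, 0.1615, 0.0333]
ee_rot: [-3.131, 0.253, -0.0]
force: [0.4, 0.7, 0.6]
width: 0.522
gripper_force: 30.0
```

```bash
python3 -c "
from h import *
togo([*Rr,.034])"
```

```text
tool move [-0.      0.0005 -0.0007] turn 0.0 pos [0.4802 0.1615 0.0333] tilt [0.0002 0.0002] F [0.38 0.67 0.58] q [-0.29  0.51 -0.18  2.04  0.16  0.6  -2.32] t 9.85
```

Converted, -0.008 m is -0.16, -0.018 m is -0.36.

>>> drive_effector(
  offsets="0 0 -0.16 0 0.4;0 0 -0.32 0 0.4;0 0 -0.36 0 0.4;0 0 -0.24 0 0.4;0 0 -0.12 0 0.4;0 0 0 0 0.4;0 0 0 0 0.4;0 0 0 0 0.4",
)

```text
clock: 10.65
position: [0.4796, 0.161, 0.0925]
ee_rot: [3.131, -0.253, -0.002]
force: [-0.8, -0.1, -2.4]
width: 0.528
gripper_force: 30.0
```

```bash
python3 -c "
from h import *
togo([*Rr,.0333])"
```

```text
tool move [ 0.0006 -0.0001  0.0592] turn 0.0 pos [0.4796 0.161  0.0925] tilt [-0.0012 -0.0006] F [-0.83 -0.07 -2.45] q [-0.27  0.42 -0.21  2.    0.12  0.74 -2.29] t 10.65
```

>>> drive_effector(
  offsets="0 0 0 0 0.4;0 0 0 0 0.4",
)

```text
clock: 10.85
position: [0.4798, 0.1612, 0.0928]
ee_rot: [3.131, -0.253, -0.001]
force: [0.6, 0.4, -1.9]
width: 0.526
gripper_force: 30.0
```

>>> drive_effector(
  offsets="0 0 0 0 0.4",
)

```text
clock: 10.95
position: [0.4799, 0.1612, 0.093]
ee_rot: [3.131, -0.253, -0.001]
force: [-0.1, 0.2, -2.4]
width: 0.523
gripper_force: 30.0
```

```bash
python3 -c "
from h import *
f=[]
for i in range(12):
    arm.get_image('side'); f.append(arm.observe()['force'][2])
print(np.round(f,2),np.mean(f),np.std(f)/12**.5)
togo([*Rr,.0345])"
```

```text
[-1.71 -2.23 -1.7  -2.25 -1.67 -1.1  -2.14 -2.78 -1.96 -2.73 -1.91 -1.79] -1.9978840120891819 0.12978471408887596
tool move [0.     0.0003 0.0587] turn 0.0 pos [0.4801 0.1613 0.0932] tilt [ 0.0001 -0.    ] F [-0.56 -0.15 -1.79] q [-0.27  0.42 -0.21  2.    0.12  0.74 -2.29] t 11.55
```

It weighs about 2.1 N, so it is probably the lighter pot. I'll put it back.

Converted, 0.015 m is 0.3, 0.012 m is 0.24.

>>> drive_effector(
  offsets="0 0 0.3 0 0.4;0 0 0.3 0 0.4;0 0 0.24 0 0.4;0 0 0.16 0 0.4;0 0 0.08 0 0.4;0 0 0.04 0 0.4;0 0 0 0 0.4;0 0 0 0 0.4",
)

```text
clock: 12.35
position: [0.4804, 0.1614, 0.0376]
ee_rot: [-3.131, 0.253, -0.001]
force: [0.7, -0.1, -2.5]
width: 0.528
gripper_force: 30.0
```

```bash
python3 -c "
from h import *
togo([*Rr,.0333])"
```

```text
tool move [-0.0002  0.0005  0.0043] turn 0.0 pos [0.4804 0.1614 0.0376] tilt [0.0007 0.0002] F [ 0.66 -0.1  -2.47] q [-0.29  0.5  -0.19  2.04  0.16  0.61 -2.32] t 12.35
```

Converted, 0.002 m is 0.04.

>>> drive_effector(
  offsets="0 0 0.04 0 0.4;0 0 0.04 0 0.4;0 0 0 0 0.4;0 0 0 0 0.4",
)

```text
clock: 12.75
position: [0.4802, 0.1613, 0.0332]
ee_rot: [-3.131, 0.253, -0.0]
force: [1.3, -0.3, -1.1]
width: 0.524
gripper_force: 30.0
```

```bash
python3 -c "
from h import *
togo([*Rr,.0333])"
```

```text
tool move [-0.      0.0003 -0.0001] turn 0.0 pos [0.4802 0.1613 0.0332] tilt [0.0001 0.    ] F [ 1.29 -0.25 -1.14] q [-0.29  0.51 -0.19  2.04  0.16  0.6  -2.32] t 12.75
```

>>> drive_effector(
  offsets="0 0 0 0 0.7;0 0 0 0 1;0 0 0 0 1;0 0 0 0 1;0 0 0 0 1;0 0 0 0 1;0 0 0 0 1",
)

```text
clock: 13.45
position: [0.4801, 0.1613, 0.0332]
ee_rot: [3.131, -0.253, -0.0]
force: [-0.3, 0.5, 0.2]
width: 0.994
gripper_force: 0.0
```

Released. Now up and over to the left pot, then a check with the arm above it.

>>> drive_effector(
  offsets="0 0 -0.4 0 1;0 0 -0.8 0 1;0 0 -0.6 0 1;0 -0.6 0 0 1;0 -0.8 0 0 1;0 -0.8 0 0 1;0 0 0 0 1;0 0 0 0 1",
)

```text
clock: 14.25
position: [0.4973, 0.2707, 0.1229]
ee_rot: [3.131, -0.25, -0.001]
force: [0.3, -0.7, 0.0]
width: 1.001
gripper_force: 0.0
```

```bash
python3 - <<'E'
from h import *
togo([*L,.034])
S=grab('side')
cv2.imwrite('pics/s5c.png',cv2.resize(S['image'][200:340,180:320],None,fx=4,fy=4))
E
```

```text
tool move [0.0007 0.0014 0.0889] turn 0.003 pos [0.4973 0.2707 0.1229] tilt [-0.0005 -0.0001] F [ 0.31 -0.68  0.03] q [-0.43  0.46 -0.22  1.83  0.13  0.87 -2.44] t 14.25
```

View pics/s5c.png

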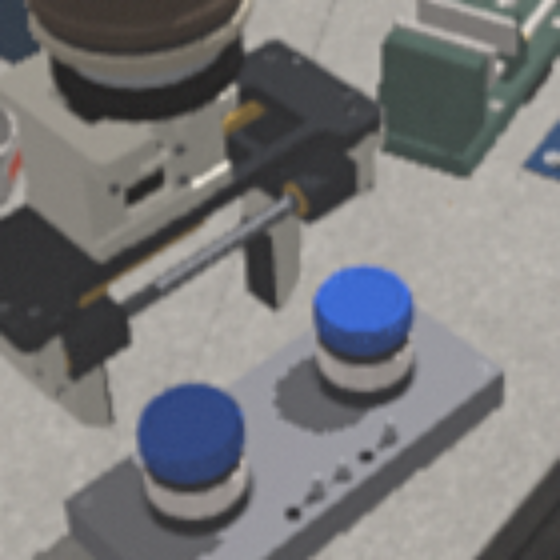

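The right pot is back upright in its well with its cap low (top edge at crop row 267, against 255 when proud). The open fingers straddle the left pot.

Converted, 0.025 m is 0.5, 0.02 m is 0.4, 0.003 rad is 0.012.

>>> drive_effector(
  offsets="0 0.02 0.5 0.012 1;0 0 0.5 0 1;0 0 0.4 0 1;0 0 0.24 0 1;0 0 0.1 0 1;0 0 0 0 1;0 0 0 0 1",
)

```text
clock: 15.0
position: [0.4981, 0.2689, 0.037]
ee_rot: [-3.13, 0.258, -0.001]
force: [0.2, 0.6, 0.5]
width: 1.001
gripper_force: 0.0
```

```bash
python3 -c "
from h import *
togo([*L,.034])"
```

```text
tool move [-0.0005 -0.0002  0.003 ] turn -0.003 pos [0.4981 0.2689 0.037 ] tilt [0.0009 0.0005] F [0.15 0.63 0.51] q [-0.45  0.57 -0.2   1.9   0.17  0.69 -2.48] t 15.0
```

Converted, 0.003 m is 0.06.

>>> drive_effector(
  offsets="0 0 0.06 0 1;0 0 0 0 0.4;0 0 0 0 0.4;0 0 0 0 0.4;0 0 0 0 0.4;0 0 0 0 0.4;0 0 0 0 0.4;0 0 0 0 0.4",
  grip_n=40,
)

```text
clock: 15.8
position: [0.4978, 0.2696, 0.0334]
ee_rot: [-3.13, 0.257, -0.001]
force: [-0.5, 2.3, 0.5]
width: 0.524
gripper_force: 40.0
```

>>> drive_effector(
  offsets="0 0 -0.16 0 0.4;0 0 -0.32 0 0.4;0 0 -0.36 0 0.4;0 0 -0.24 0 0.4;0 0 -0.12 0 0.4;0 0 0 0 0.4;0 0 0 0 0.4;0 0 0 0 0.4",
)

```text
clock: 16.6
position: [0.4971, 0.2684, 0.0924]
ee_rot: [3.13, -0.258, -0.002]
force: [0.6, -0.6, -4.3]
width: 0.526
gripper_force: 40.0
```

```bash
python3 -c "
from h import *
togo([.46,-.147,.20])
f=[]
for i in range(10):
    arm.get_image('side'); f.append(arm.observe()['force'][2])
print(np.round(f,2),np.mean(f))"
```

```text
tool move [ 0.0313  0.416  -0.1072] turn -0.003 pos [0.4971 0.2684 0.0924] tilt [-0.0013 -0.0009] F [ 0.56 -0.58 -4.28] q [-0.43  0.5  -0.22  1.86  0.14  0.8  -2.46] t 16.6
[-4.5  -4.38 -3.54 -4.53 -3.79 -4.19 -4.05 -3.45 -3.85 -3.88] -4.013438421807468
```

The left pot weighs about 4.0 N against 2.0 N, so it is the heavier. I'll carry it to the mat.

Converted, -0.03 m is -0.6, 0.03 m is 0.6.

>>> drive_effector(
  offsets="0 0 -0.4 0 0.4;0 0 -0.6 0 0.4;0 0 -0.6 0 0.4;0 0 -0.4 0 0.4;0 0.2 -0.2 0 0.4;0.04 0.4 0 0 0.4;0.04 0.6 0 0 0.4;0.06 0.6 0 0 0.4;0.06 0.6 0 0 0.4;0.06 0.6 0 0 0.4",
)

```text
clock: 18.1
position: [0.4849, 0.1165, 0.2025]
ee_rot: [3.13, -0.258, -0.002]
force: [1.4, -0.5, -3.8]
width: 0.526
gripper_force: 40.0
```

>>> drive_effector(
  offsets="0.06 0.6 0 0 0.4;0.06 0.6 0 0 0.4;0.06 0.6 0 0 0.4;0.06 0.6 0 0 0.4;0.06 0.6 0 0 0.4;0.06 0.6 0 0 0.4;0.06 0.6 0 0 0.4;0 0.5 0 0 0.4;0 0.3 0 0 0.4;0 0 0 0 0.4",
)

```text
clock: 19.1
position: [0.464, -0.1343, 0.2026]
ee_rot: [3.129, -0.265, -0.002]
force: [0.1, 0.3, -3.8]
width: 0.519
gripper_force: 40.0
```

```bash
python3 -c "
from h import *
togo([.46,-.147,.20])"
```

```text
tool move [-0.0018  0.0132  0.0026] turn -0.007 pos [ 0.464  -0.1343  0.2026] tilt [-0.0016 -0.001 ] F [ 0.09  0.32 -3.85] q [ 0.21  0.23 -0.05  1.94  0.02  0.97 -1.59] t 19.1
```

>>> drive_effector(
  offsets="0 0.16 0 0 0.4;0 0.08 0 0 0.4;0 0 0 0 0.4;0 0 0 0 0.4;0 0 0 0 0.4;0 0 0 0 0.4;0 0 0 0 0.4;0 0 0 0 0.4",
)

```text
clock: 19.9
position: [0.4638, -0.143, 0.2032]
ee_rot: [-3.131, 0.257, -0.0]
force: [0.8, -0.5, -4.7]
width: 0.526
gripper_force: 40.0
```

```bash
python3 - <<'E'
from h import *
togo([.46,-.147,.20]);print(np.abs(arm.observe()["dq"]).max())
grab('side','end')
E
```

```text
tool move [-0.0031  0.0046  0.0032] turn -0.002 pos [ 0.4638 -0.143   0.2032] tilt [0. 0.] F [ 0.77 -0.52 -4.67] q [ 0.23  0.24 -0.05  1.93  0.01  0.97 -1.56] t 19.9
0.0017424278773414215
```

View pics/end.png

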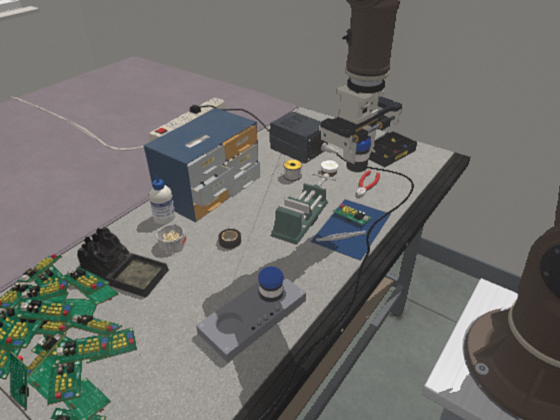

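The heavier pot is held upright with its cap on at (362,152), which is above the mat by pose. The lighter one stands in its well at (270,283), and the bystanders haven't moved.

```bash
python3 -c "
from cell import arm
print(arm.sign_off())"
```

```text
the job is handed in; nothing more can be done
None
```

I pressed both caps home and handed the job in: the heavier pot (from the left well, about 4 N against about 2 N) is held shut, still and upright about 17 cm above the blue mat, and the lighter stands let go in the right-hand well; the sign-off returned no verdict.

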